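# Load the drilling jig and index it to the third stop

### The job

Slide the one sleeve that fits onto the upright pin of the grey drilling jig, all the way down onto its shoulder, and let go of it; the other sleeve stays standing on the bench, and the tin, hammer and screwdriver are left alone. Then grip the black index knob and turn it clockwise to the third click stop, counted from the home end stop (turned fully anticlockwise; the knob may have been left one click on from home), without ever running past it to the fourth. Finish while still gripping the knob, holding it still at the third stop so that I can tighten the lock screw.

Things in the scene. Friction and masses are not known exactly. Their poses are not given: they have to be found in the camera images.
- jig: Fixed grey jig, a block 110 (x) x 260 (y) x 40 mm high, bolted to the bench; origin at the centre of its underside, z up. The index knob's axis stands at y = -70 mm and the pin's axis at y = +70 mm in its frame (x = 0 for both).
- pin_seat (a point): Middle of the steel pin's shoulder top, 46 mm above the bench, on the pin's axis (axes parallel to the jig's). The shoulder is 48 mm across; from it the pin rises 40 mm (to 86 mm above the bench), 26 mm in diameter, its top 6 mm tapering to 21 mm. The pin turns with the knob, which does not hinder loading.
- sleeve_wide_mid (a point): Centre of the sleeve that fits: an upright plain steel tube, 42 mm outside, 50 mm high, bore 29 mm. This point is half-way up on its axis, z along the axis. Mass 0.2 to 0.4 kg.
- sleeve_narrow_mid (a point): Centre of the sleeve that does not fit: an upright plain steel tube of the same outside, 42 mm and 50 mm high, but bore 18 mm (thick wall). This point is half-way up on its axis, z along the axis. Mass about 0.4 kg. The two sleeves may stand in either place.
- knob_grip (a point): On the knob's axis (vertical), 74 mm above the bench, at the height to grip. The knob is a black disc 52 mm across (its top 50 mm above the bench) carrying an upright grip bar 52 mm long, 16 mm thick, from 50 to 90 mm above the bench. The point's x axis runs along the bar and turns with it. An aluminium pointer stands out of the disc at the -x end of the bar; black marks on the silver dial show the stops, the thicker one is home.
- knob (a joint): Knob angle in rad, growing clockwise seen from above. Home = 0, where it is also against its solid end stop and the bar lies along the jig's x axis (pointer to the jig's -x). A spring plunger gives a click stop every 0.393 rad (22.5 degrees): first 0.393, second 0.785, third 1.178, fourth 1.571 and on to 2.749. Clicking over takes about 0.1 N m and the knob pulls itself into the nearest stop. It starts at home or at the first stop.
- tin: Bystander: closed tin 70 mm across, 75 mm high; origin at the centre of its underside.
- hammer: Bystander: hammer lying on the bench along its x axis.
- screwdriver: Bystander: screwdriver lying on the bench along its x axis.

How it is judged:
By the outcome, as a careful person would: the job done as asked, in the order asked, and still so for the second after the job is handed in, while the arm keeps its last pose, push and grip.
It also fails if it takes over 54 s, if anything falls off the work surface, if the arm or the gripper's body presses on something with over 40 N, if the wrist force passes 120 N, or if a joint passes its speed limit or range.

### The arm

A 6-joint arm with a two-finger parallel gripper is mounted at the origin on the work surface. World frame = base frame: x ahead of the robot, y to its left, z up, the work surface at z = 0. Lengths are in mm, angles in rad, forces in N, time in s.
With the tool pointing down it reaches from about 300 to 775 mm from the base axis. Payload 14.6 kg.
Tool frame: the origin (TCP) lies between the finger pads; the fingertips stand 25 mm ahead of it and the grasp point (between the pads) lies 6 mm ahead of it; z points along the fingers, y is the line along which they close (so a half turn about z gives the same grasp; the last joint's range is limited). The gripper opens to 94 mm and grips with 3 to 60 N. Pads are 16 mm wide; open, the fingers measure 119 mm over their backs; the gripper's body (75 mm by 177 mm) begins 78 mm behind the grasp point.
Start: joints at [-1.238, 0.3, 1.521, -0, 1.321, -0.067], TCP at [214.071, -506.619, 230.446] pointing down, gripper open.
Joint ranges: [-3.03, 3.03], [-0.79, 2.21], [0.23, 2.52], [-1.04, 4.18], [0, 3.07], [-2.55, 2.55]. Speed limits (rad/s): [2.22, 2.22, 2.57, 3.14, 3.14, 3.14].

### API

Orientations are given as [roll, pitch, yaw] about the fixed x, y, z axes, in that order (R = Rz(yaw) Ry(pitch) Rx(roll)).
In Python, from cell import manip gives the robot as it stands. The module is installed in compiled form; this text tells all that it offers.
- The arm moves only by the tool step_arm, never from a script. Its argument "series" is one flat list of numbers, 5 for each row, row after row: the shift along the world's x, y, z in mm, then the turn about the world's z in rad, then the closure, from 0 (fully open) to 1 (shut). In form: [dx, dy, dz, spin, jaw, dx, dy, dz, spin, jaw, ...]. A call has 1 to 20 rows; each row shifts and turns the commanded pose from where the row before left it; what a row does not reach is not made up. A row lasts 1/8 s, in which the tool goes at most 62.5 mm and 10.7 degrees, less where a joint would pass 70% of its speed; a pose out of reach is approached as far as the arm can. A call is refused whole if a number of a shift passes 62.5 or a number of a turn 0.188, either way. A call with a gripper value outside its range is refused whole. The fingers move at their own pace and stop on an object; "squeeze" is the grip in N (left out, the last holds). Time passes only in rows, so rows that do not move let the fingers close. It gives the time, the measured TCP pose, the force, the opening and the grip force at its end, in the units of the state.
- manip.read_state(): the state, without advancing time (a new reading comes with each control period).
- manip.camera(name): name is "side" or "top"; returns (picture, depth): 480x640x3 uint8, blue, green, red; 480x640 float32, mm along the optical axis (not along the pixel's ray), 0 where there is no reading.
- manip.camera_info(name): a dict with "fovy" (degrees; the focal length in pixels is half the picture's height over the tangent of half this angle, whatever the lens; pixels are square), "cx", "cy" (the principal point, pixels), "eye" and "orientation" of the camera in the world. Camera axes: x right, y down, z forward; pixel columns grow to the right and rows downward; lengths in mm; the calibration is good to about 2 mm. A picture is of the moment at which its call begins. camera_info takes no time and is no camera call.
- manip.sign_off(): hands the job in; it is judged then, once.
The state is a dict: "clock": time; "joints": joint angles; "qd": joint speeds; "effort": joint torques, N m; "eef_pos": TCP position; "eef_rot": TCP orientation; "wrist_force": force on the tool from outside, world axes, zero at the start; "moment": the same for the moment, N m; "finger_gap": finger opening in mm; "finger_force": force on a finger pad.
Only numpy, scipy, OpenCV 4.12 (cv2) and the standard library are available. Lean on these libraries where they do the work, as an engineer would, in place of code of your own. Each camera call takes 0.05 s, during which the arm holds its last target. There are 200 camera calls.

## Working session

There is one attempt and no reset: what is moved stays moved. The work goes in short steps, Python scripts to look and compute and a tool call to move; the robot and the scene stay as the last step left them, time stands still between calls to the robot, and variables do not carry over. Pictures are saved under pics/ and viewed, at most 10 in all, crops included, and the job is handed in when it is done.

Besides the shell and the picture viewer there is one more tool, called after ">>>" as a command line: name --argument value ..., lists and objects as JSON in quotes. step_arm: Moves the arm, as the interface text tells. Its arguments: {"type":"object","properties":{"series":{"type":"array"},"squeeze":{"type":"number"}},"required":["series"]}

```bash
mkdir -p pics; ls; python3 - <<'E'
from cell import manip
import cv2, numpy as np
for n in("top","side"):
    p,d=manip.camera(n); cv2.imwrite(f"pics/{n}0.png",p); np.save(f"{n}0.npy",d); print(n,manip.camera_info(n),(d>0).mean())
print(manip.read_state())
E
```

```text
pics
top {'fovy': 51.44758024180125, 'cx': 305.07232551190043, 'cy': 229.96850628515628, 'eye': array([525.22446825,  72.48565123, 981.29733026]), 'orientation': array([-3.06756044, -0.02095351, -1.55975417])} 0.9959407552083334
side {'fovy': 44.69712823883468, 'cx': 302.7020658353231, 'cy': 248.1393224502845, 'eye': array([218.66726702, 922.42032525, 757.59156708]), 'orientation': array([-2.20396656, -0.01243125, -2.75241393])} 0.9961458333333333
{'clock': 0.1, 'joints': array([-1.23760116e+00,  3.00433616e-01,  1.52152332e+00,  2.99713758e-05,
        1.32074256e+00, -6.65815716e-02]), 'qd': array([ 0.00012307, -0.00060233,  0.00010759, -0.00164834,  0.00031126,
       -0.00168851]), 'effort': array([-2.15689070e-04, -5.32638216e+01, -3.53282368e+01,  7.08149979e-02,
        2.34627840e-02, -8.68050233e-05]), 'eef_pos': array([ 214.00753796, -506.41581503,  229.93132322]), 'eef_rot': array([-3.14049020e+00, -1.02607086e-04,  3.99769249e-01]), 'wrist_force': array([0.26124834, 0.20853059, 0.24042077]), 'moment': array([ 0.02219815, -0.00276704, -0.01873371]), 'finger_force': 0.0, 'finger_gap': 94.1283912974428}
```

View pics/top0.png

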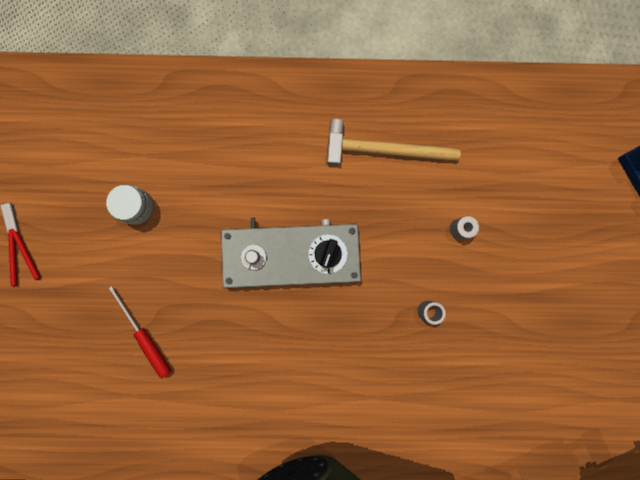

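View pics/side0.png

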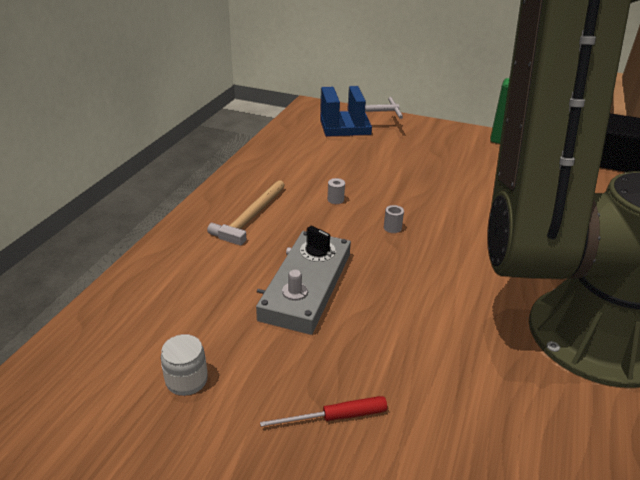

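The top view shows the wide sleeve at about (432,313), narrow sleeve at (467,228), pin at (253,257) and knob at (327,254). The side view agrees: wide (394,218), narrow (336,190), pin (295,280), knob (318,242).

```bash
cat > h.py <<'E'
import cv2, numpy as np
from cell import manip
from scipy.spatial.transform import Rotation as Ro
def cam(n):
    i=manip.camera_info(n); return i,Ro.from_euler('xyz',i['orientation']).as_matrix(),240/np.tan(np.radians(i['fovy']/2))
def ray(n,uv,z):
    i,R,f=cam(n); uv=np.atleast_2d(np.asarray(uv,float))
    d=np.c_[(uv[:,0]-i['cx'])/f,(uv[:,1]-i['cy'])/f,np.ones(len(uv))]@R.T
    return i['eye']+d*((z-i['eye'][2])/d[:,2])[:,None]
def cloud(n,d):
    i,R,f=cam(n); v,u=np.mgrid[:480,:640]
    return np.dstack([(u-i['cx'])/f*d,(v-i['cy'])/f*d,d])@R.T+i['eye']
def proj(n,P):
    i,R,f=cam(n); c=(np.atleast_2d(P)-i['eye'])@R; return c[:,:2]/c[:,2:]*f+[i['cx'],i['cy']]
E
python3 - <<'E'
from h import *
for n in("top","side"):
    p=cv2.imread(f"pics/{n}0.png"); W=cloud(n,np.load(f"{n}0.npy"))
    Z=W[...,2]
    boxes={"top":dict(wide=(432,313,50,18),narrow=(467,228,50,18),pin=(252,257,86,16),knob=(327,254,90,22)),
           "side":dict(wide=(394,212,50,18),narrow=(336,184,50,18),pin=(295,275,86,14),knob=(318,235,90,20))}[n]
    for k,(u,v,z,r) in boxes.items():
        s=np.s_[v-r:v+r,u-r:u+r]
        m=np.zeros(Z.shape,bool); m[s]=abs(Z[s]-z)<8
        q=np.argwhere(m)[:,::-1]
        if len(q)<4: print(n,k,len(q),np.percentile(Z[s],[5,50,95,100]));continue
        c,ri=cv2.minEnclosingCircle(q.astype(np.float32)); rect=cv2.minAreaRect(q.astype(np.float32))
        print(n,k,len(q),"c",np.round(c,1),round(ri,1),"xy",ray(n,c,z)[0].round(1),"depth mean",W[m].mean(0).round(1),"zmed",np.median(Z[m]).round(1),"rect",rect)
    if n=="top":
        m=((abs(Z-40)<8)&(W[...,1]>-200)).astype(np.uint8); m[:215]=0;m[300:]=0
        cs,_=cv2.findContours(m,cv2.RETR_EXTERNAL,2); c=max(cs,key=cv2.contourArea)
        b=cv2.boxPoints(cv2.minAreaRect(c)); P=ray(n,b,40); print("jig",b,P.round(1),P.mean(0).round(1))
        M=W[m>0]; print("depthmean jig",M.mean(0))
a=cv2.imread("pics/top0.png")[205:305,210:370]; b=cv2.imread("pics/side0.png")[215:315,250:410]
cv2.imwrite("pics/z0.png",cv2.resize(np.vstack([a,b]),None,fx=3,fy=3,interpolation=2)[:,:])
E
```

```text
top wide 239 c [434.3 312.2] 11.7 xy [ 444.  -188.6   50. ] depth mean [ 443.8 -188.4   49.5] zmed 50.0 rect ((434.0, 312.0), (22.0, 22.0), 90.0)
top narrow 338 c [467.2 226.3] 11.4 xy [ 605.3 -252.6   50. ] depth mean [ 605.  -252.9   49.9] zmed 50.1 rect ((467.0, 226.5), (21.0, 22.0), 90.0)
top pin 157 c [251.9 256. ] 7.2 xy [543.9 149.2  86. ] depth mean [544.  149.6  85.2] zmed 85.5 rect ((251.5, 256.0), (14.0, 13.0), 90.0)
top knob 259 c [329.5 252.5] 14.6 xy [551.7  10.4  90. ] depth mean [551.8  10.3  90.2] zmed 90.4 rect ((329.50006103515625, 252.50003051757812), (8.854375839233398, 28.460494995117188), 18.43494987487793)
jig [[220.44743 228.84329]
 [358.02682 222.58969]
 [360.6742  280.83298]
 [223.09482 287.08658]] [[595.4 213.4  40. ]
 [610.6 -47.   40. ]
 [500.4 -52.4  40. ]
 [486.1 205.9  40. ]] [548.1  80.   40. ]
depthmean jig [547.81727935  85.26681026  40.8057475 ]
side wide 171 c [394.  211.5] 9.3 xy [ 440.6 -182.9   50. ] depth mean [ 440.6 -184.    48.3] zmed 48.6 rect ((394.0, 212.5), (13.0, 18.0), 90.0)
side narrow 164 c [335.8 184.4] 8.5 xy [ 601.5 -244.7   50. ] depth mean [ 602.5 -247.9   49.1] zmed 50.0 rect ((336.0, 184.5), (11.0, 16.0), 90.0)
side pin 131 c [294.3 276.3] 6.8 xy [539.3 159.1  86. ] depth mean [540.7 155.7  84.7] zmed 85.7 rect ((294.5, 275.5), (11.0, 13.0), 90.0)
side knob 185 c [318. 233.] 12.1 xy [547.4  18.1  90. ] depth mean [547.5  16.3  88.9] zmed 89.8 rect ((317.9000244140625, 233.2000274658203), (24.149534225463867, 8.497057914733887), 26.56505012512207)
```

View pics/z0.png

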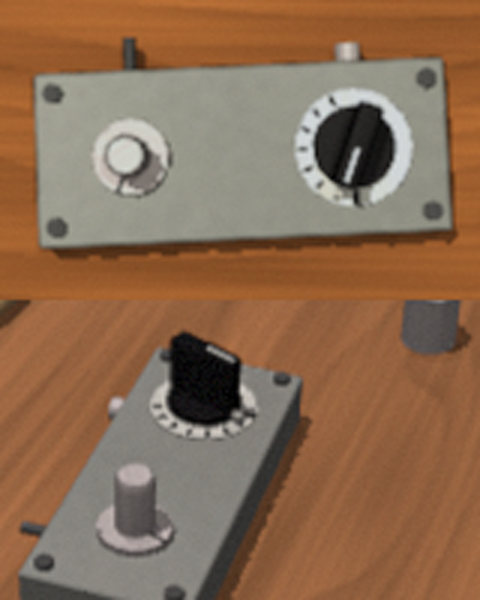

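The zoom shows the bar leaning with its +x end toward -y. With the depth rectangle (18.4° in the image) and jig yaw of about 3.2°, the knob is about 21.6° clockwise, so it sits at the first stop. The sleeve that fits (thin wall) is at about (444, -188.6).

>>> step_arm --series '[19,26,-5,0.1,0,19,26,-5,0.1,0,19,26,-5,0.1,0,19,26,-5,0.1,0,19,26,-5,0.1,0,19,26,-5,0.1,0,19,26,-5,0.1,0,19,26,-5,0.1,0,19,26,-5,0.1,0,19,26,-5,0.1,0,20,29,-5,0.1,0,20,29,-5,0.1,0,0,0,-10,0,0,0,0,0,0,0]' --squeeze 15

```text
clock: 1.85
eef_pos: [443.4, -188.7, 159.6]
eef_rot: [-3.14, -0.001, 1.599]
wrist_force: [-0.2, -1.1, 0.3]
finger_gap: 93.9
finger_force: 0.0
```

>>> step_arm --series '[0.5,0,-20,0,0,0,0,-20,0,0,0,0,-20,0,0,0,0,-20,0,0,0,0,-20,0,0,0,0,-15,0,0,0,0,0,0,0.3,0,0,0,0,0.4,0,0,0,0,0.5,0,0,0,0,0.6,0,0,0,0,0.7,0,0,0,0,0.8,0,0,0,0,1,0,0,0,0,1,0,0,0,0,1]' --squeeze 20

```text
clock: 3.72
eef_pos: [444.3, -188.6, 45.5]
eef_rot: [-3.141, -0.0, 1.6]
wrist_force: [-4.9, 0.3, 5.1]
finger_gap: 41.6
finger_force: 20.0
```

>>> step_arm --series '[0,0,15,0,1,0,0,20,0,1,0,0,20,0,1,0,0,20,0,1,0,0,0,0,1,0,0,0,0,1]'

```text
clock: 4.47
eef_pos: [444.3, -188.4, 120.0]
eef_rot: [-3.141, -0.0, 1.6]
wrist_force: [0.3, 0.4, -3.0]
finger_gap: 41.0
finger_force: 20.0
```

>>> step_arm --series '[0,0,20,0,1,0,0,20,0,1,10,34,0,0,1,10,34,0,0,1,10,34,0,0,1,10,34,0,0,1,10,34,0,0,1,10,34,0,0,1,10,34,0,0,1,10,34,0,0,1,10,34,0,0,1,10,32,0,0,1,0,0,-15,0,1,0,0,0,0,1,0,0,0,0,1]'

```text
clock: 6.35
eef_pos: [544.5, 148.6, 145.3]
eef_rot: [-3.141, 0.0, 1.599]
wrist_force: [0.0, -0.3, -2.7]
finger_gap: 41.6
finger_force: 20.0
```

```bash
python3 - <<'E'
from h import *
for n in("top","side"):
    p,d=manip.camera(n); cv2.imwrite(f"pics/{n}1.png",p); np.save(f"{n}1.npy",d)
s=manip.read_state(); print(s['eef_pos'],s['eef_rot'])
a=cv2.imread("pics/top1.png")[195:315,170:340]; b=cv2.imread("pics/side1.png")[200:320,210:380]
cv2.imwrite("pics/z1.png",cv2.resize(np.vstack([a,b]),None,fx=2.5,fy=2.5,interpolation=2))
print(proj("side",[[544,149.3,86],[544,149.3,46],[544,149.3,105],[544,149.3,150]]))
E
```

```text
[544.68142712 148.7907147  145.8170584 ] [ 3.14115268e+00 -7.25717450e-05  1.59893713e+00]
[[293.99624446 272.61074355]
 [293.91946384 289.23949683]
 [294.0339138  264.45251061]
 [294.12639284 244.42387179]]
```

View pics/z1.png

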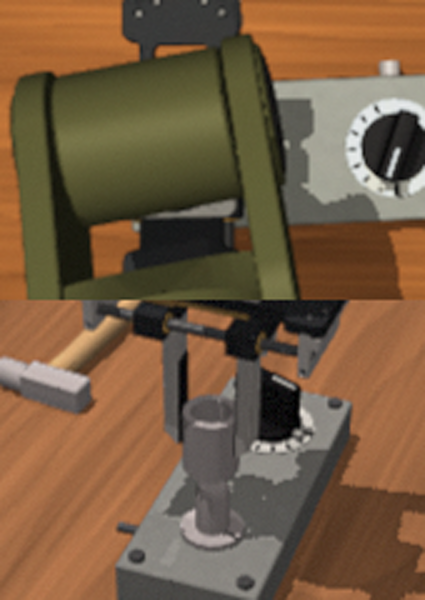

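The top view is blocked by the arm. The side view shows the sleeve hovering above the pin, roughly in line. I'll fit fixed-radius circles to both in the side depth data.

```bash
cat >> h.py <<'E'
from scipy.optimize import least_squares
def axis(W,c,r,z0,z1):
    m=(abs(W[...,2]-(z0+z1)/2)<(z1-z0)/2)&(np.hypot(W[...,0]-c[0],W[...,1]-c[1])<r+9)
    q=W[m][:,:2]
    s=least_squares(lambda p:np.hypot(*(q-p).T)-r,c,loss='soft_l1',f_scale=1.)
    return s.x.round(2),len(q),np.std(s.fun).round(2)
E
python3 - <<'E'
from h import *
W0=cloud("side",np.load("side0.npy")); W1=cloud("side",np.load("side1.npy"))
for c in([541,153],[544,149]):
    print("pin",axis(W0,c,13,52,78),"later",axis(W1,c,13,52,75))
    print("sleeve",axis(W1,c,21,104,128), axis(W1,c,21,104,146))
print("sleeve on bench",axis(W0,[442,-186],21,6,46))
m=np.hypot(W1[...,0]-543,W1[...,1]-151)<24
z=W1[m][:,2]; z=z[(z>85)&(z<165)]; print(np.histogram(z,np.arange(85,166,5)))
p=cv2.imread("pics/side1.png"); g=cv2.cvtColor(p,6)
for v in (255,258,262,266,270,276,280,284): print(v,g[v,278:312].tolist())
E
```

```text
pin (array([542.35, 151.32]), 152, np.float64(1.3)) later (array([542.66, 151.41]), 127, np.float64(1.2))
sleeve (array([544.49, 149.24]), 242, np.float64(1.8)) (array([543.92, 149.82]), 588, np.float64(3.87))
pin (array([542.35, 151.32]), 152, np.float64(1.3)) later (array([542.66, 151.41]), 127, np.float64(1.2))
sleeve (array([544.56, 149.26]), 243, np.float64(1.82)) (array([544.51, 149.91]), 571, np.float64(3.25))
sleeve on bench (array([ 441.57, -187.51]), 319, np.float64(2.68))
(array([ 52,   1,   0,  32,  43,  55,  42,  52,  59,  75,  78,  88, 116,
       107,  13,  12]), array([ 85,  90,  95, 100, 105, 110, 115, 120, 125, 130, 135, 140, 145,
       150, 155, 160, 165]))
255 [114, 105, 103, 52, 26, 57, 90, 94, 95, 94, 93, 92, 91, 91, 89, 89, 88, 90, 87, 86, 81, 80, 81, 83, 78, 59, 92, 95, 90, 86, 84, 84, 81, 79]
258 [114, 111, 113, 115, 104, 91, 92, 94, 92, 92, 94, 92, 91, 92, 89, 90, 93, 89, 87, 84, 77, 83, 82, 81, 82, 57, 94, 102, 101, 99, 86, 84, 135, 197]
262 [114, 113, 115, 118, 112, 92, 88, 90, 91, 91, 91, 90, 88, 93, 90, 90, 91, 90, 90, 85, 82, 80, 79, 82, 80, 66, 90, 99, 126, 140, 143, 142, 139, 140]
266 [120, 118, 123, 140, 135, 99, 87, 90, 91, 92, 92, 90, 89, 92, 90, 91, 90, 88, 88, 87, 83, 82, 80, 81, 80, 77, 72, 105, 137, 143, 142, 139, 144, 140]
270 [130, 142, 142, 141, 142, 144, 128, 100, 86, 92, 90, 89, 93, 92, 90, 89, 91, 88, 86, 85, 79, 82, 78, 81, 74, 85, 120, 126, 99, 85, 85, 84, 81, 86]
276 [145, 144, 129, 95, 82, 85, 86, 85, 86, 83, 71, 73, 79, 85, 93, 97, 96, 100, 94, 98, 97, 89, 85, 81, 114, 97, 85, 88, 86, 84, 87, 85, 86, 85]
280 [104, 85, 84, 84, 86, 85, 85, 83, 86, 86, 92, 96, 92, 102, 92, 81, 77, 88, 85, 86, 83, 86, 80, 77, 86, 86, 86, 85, 86, 87, 88, 85, 85, 87]
284 [82, 86, 84, 85, 81, 85, 95, 128, 145, 180, 122, 94, 97, 101, 101, 89, 80, 84, 84, 85, 84, 84, 79, 79, 105, 105, 90, 90, 83, 85, 87, 85, 87, 86]
```

```bash
python3 - <<'E'
from h import *
W0=cloud("side",np.load("side0.npy"));T0=cloud("top",np.load("top0.npy"))
Ws=[cloud("side",manip.camera("side")[1]) for _ in range(4)]; W1=np.concatenate(Ws)
for z in((101,108),(101,112),(101,118),(108,118)): print("sleeve",z,axis(W1,[544,149],21,*z))
for z in((52,66),(60,72),(52,78)): print("pin",z,axis(W1,[543,150],13,*z),axis(W0,[543,150],13,*z))
# silhouettes in side: columns of axis by depth-gated masks
g=cv2.imread("pics/side0.png").astype(int); g1=cv2.imread("pics/side1.png").astype(int)
def cols(W,c,r,z0,z1):
    m=(W[...,2]>z0)&(W[...,2]<z1)&(np.hypot(W[...,0]-c[0],W[...,1]-c[1])<r+8)
    o=[]
    for v in range(480):
        u=np.flatnonzero(m[v])
        if len(u)>5:o.append((v,u.min(),u.max(),(u.min()+u.max())/2))
    return o
print("pin",cols(W0,[542.5,151],13,52,78)); print("slv",cols(Ws[0],[544,149],21,102,118))
# top view of pin top
p=cv2.imread("pics/top0.png")[244:270,238:268]; print(cv2.cvtColor(p,6))
E
```

```text
sleeve (101, 108) (array([544.88, 149.13]), 215, np.float64(1.09))
sleeve (101, 112) (array([544.77, 149.33]), 381, np.float64(1.14))
sleeve (101, 118) (array([544.67, 149.28]), 616, np.float64(1.17))
sleeve (108, 118) (array([544.55, 149.38]), 401, np.float64(1.2))
pin (52, 66) (array([542.44, 151.17]), 315, np.float64(1.24)) (array([542.41, 151.28]), 82, np.float64(1.27))
pin (60, 72) (array([542.49, 151.18]), 283, np.float64(1.25)) (array([542.31, 151.36]), 69, np.float64(1.34))
pin (52, 78) (array([542.58, 151.27]), 593, np.float64(1.28)) (array([542.35, 151.32]), 152, np.float64(1.3))
pin [(280, np.int64(288), np.int64(301), np.float64(294.5)), (281, np.int64(288), np.int64(301), np.float64(294.5)), (282, np.int64(288), np.int64(301), np.float64(294.5)), (283, np.int64(288), np.int64(301), np.float64(294.5)), (284, np.int64(288), np.int64(301), np.float64(294.5)), (285, np.int64(288), np.int64(301), np.float64(294.5)), (286, np.int64(288), np.int64(301), np.float64(294.5)), (287, np.int64(288), np.int64(301), np.float64(294.5)), (288, np.int64(288), np.int64(301), np.float64(294
[... 3233 characters left out ...]
 96  73  86  87  88  96
  111 117 119 118 116 116 153 157 113 137 152 153]
 [157 157 156 157 156 167 195 202 194 186 188 154  88 121 135 100 106 115
  118 119 117 118 117 116 119 108 115 152 152 153]
 [156 157 156 156 157 155 166 191 205 199 191 147 112 169 167 110 116 120
  120 120 121 120 133 129  83  97 135 152 150 150]
 [155 157 156 155 154 154 152 156 180 201 186 123 141 197 191 170 151 117
  120 120 121 123 124 110  97 136 151 150 150 151]
 [155 155 156 155 154 154 154 144 153 167 139  99 157 207 206 205 192 173
  172 151 110 100  93  99 137 150 151 150 151 151]
 [154 154 155 155 156 155 154 153 156 146 125 108 126 166 166 159 158 157
  155 133  91  96 123 137 152 150 151 151 152 152]]
```

>>> step_arm --series '[-2,2,0,0,1,0,0,-5,0,1,0,0,-5,0,1,0,0,-3,0,1,0,0,-3,0,1,0,0,-3,0,1,0,0,0,0,1]' --squeeze 15

```text
clock: 7.52
eef_pos: [542.5, 151.4, 126.2]
eef_rot: [-3.141, 0.0, 1.6]
wrist_force: [-0.6, -0.7, -3.3]
finger_gap: 41.3
finger_force: 15.0
```

>>> step_arm --series '[0,0,-2,0,1,0,0,-2,0,1,0,0,-2,0,1,0,0,-2,0,1,0,0,0,0,1]'

```text
clock: 8.15
eef_pos: [542.5, 151.4, 118.3]
eef_rot: [-3.141, 0.0, 1.6]
wrist_force: [0.4, -0.2, -3.5]
finger_gap: 41.5
finger_force: 15.0
```

>>> step_arm --series '[0,0,-4,0,1,0,0,-4,0,1,0,0,-4,0,1,0,0,-4,0,1,0,0,-4,0,1,0,0,-4,0,1,0,0,0,0,1]'

```text
clock: 9.02
eef_pos: [542.4, 151.4, 94.1]
eef_rot: [-3.141, 0.0, 1.6]
wrist_force: [-0.7, -0.1, -3.6]
finger_gap: 41.3
finger_force: 15.0
```

>>> step_arm --series '[0,0,-1,0,1,0,0,-1,0,1,0,0,-1,0,1,0,0,0,0,1]'

```text
clock: 9.52
eef_pos: [542.6, 151.4, 91.6]
eef_rot: [3.141, -0.0, 1.6]
wrist_force: [-0.8, 0.4, -0.8]
finger_gap: 41.7
finger_force: 15.0
```

>>> step_arm --series '[0,0,0,0,0.45,0,0,0,0,0.3,0,0,0,0,0.2,0,0,0,0,0.2,0,0,10,0,0.2,0,0,20,0,0.2,0,0,30,0,0.2,0,0,30,0,0.2,0,0,0,0,0.2]'

```text
clock: 10.65
eef_pos: [543.5, 151.6, 184.2]
eef_rot: [3.137, -0.001, 1.6]
wrist_force: [-0.3, -0.2, 0.1]
finger_gap: 75.2
finger_force: 0.0
```

```bash
python3 - <<'E'
from h import *
p,d=manip.camera("side"); cv2.imwrite("pics/z2.png",cv2.resize(p[190:330,210:380],None,fx=3.5,fy=3.5,interpolation=2))
W=cloud("side",d); m=np.hypot(W[...,0]-542.5,W[...,1]-151)<20
z=W[m][:,2]; print(np.percentile(z[z<115],[50,90,97,99]),axis(W,[542,151],21,50,90)); print(manip.read_state()['eef_pos'])
E
```

```text
[92.22803227 97.56120016 97.91478446 98.66331421] (array([542.42, 152.19]), 454, np.float64(4.37))
[542.798345   151.44652654 182.41912683]
```

View pics/z2.png

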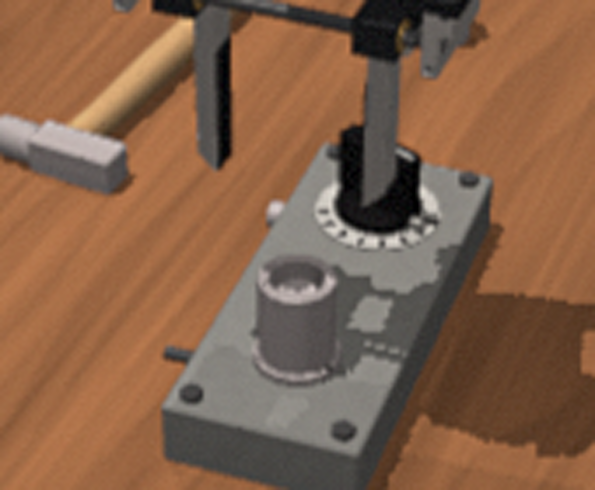

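The sleeve is seated, with its rim at about 96–97 mm around the pin top. Next is the knob.

>>> step_arm --series '[0.8,-14,0,0.12,0.2,0.8,-14,0,0.12,0.2,0.8,-14,0,0.12,0.2,0.8,-14,0,0.12,0.2,0.8,-14,0,0.12,0.2,0.8,-14,0,0.12,0.2,0.8,-14,0,0.12,0.2,0.8,-14,0,0.12,0.2,0.8,-14,0,0.12,0.2,0.8,-14.5,0,0.124,0.2,0,0,-20,0,0.3,0,0,-20,0,0.4,0,0,-20,0,0.45,0,0,0,0,0.45]'

```text
clock: 12.45
eef_pos: [549.5, 10.9, 119.5]
eef_rot: [-3.14, -0.004, 2.804]
wrist_force: [-0.0, -0.0, -0.4]
finger_gap: 51.7
finger_force: 0.0
```

>>> step_arm --series '[0,0,-15,0,0.45,0,0,-10,0,0.45,0,0,-10,0,0.45,0,0,-7,0,0.45,0,0,0,0,0.45,0,0,0,0,0.6,0,0,0,0,0.7,0,0,0,0,0.8,0,0,0,0,1,0,0,0,0,1,0,0,0,0,1]' --squeeze 10

```text
clock: 13.82
eef_pos: [550.7, 11.0, 79.6]
eef_rot: [3.141, 0.0, 2.804]
wrist_force: [-0.2, 1.6, 0.3]
finger_gap: 15.8
finger_force: 10.0
```

```bash
python3 -c "
from cell import manip
s=manip.read_state();print({k:s[k] for k in('clock','eef_pos','eef_rot','wrist_force','moment','finger_gap','joints')})"
```

```text
{'clock': 13.825, 'eef_pos': array([550.65901753,  10.97141419,  79.56597515]), 'eef_rot': array([3.14136660e+00, 1.98568094e-04, 2.80377958e+00]), 'wrist_force': array([-0.17653969,  1.60596862,  0.28029252]), 'moment': array([ 0.39374259, -0.20641914, -0.03136171]), 'finger_gap': 15.833666833216368, 'joints': array([-4.66514241e-02,  4.72590063e-01,  1.66197444e+00,  1.88776148e-04,
        1.00677305e+00, -1.27973560e+00])}
```

>>> step_arm --series '[0,0,0,0,1,0,0,0,-0.04,1,0,0,0,-0.04,1,0,0,0,-0.04,1,0,0,0,-0.04,1,0,0,0,-0.04,1,0,0,0,-0.04,1,0,0,0,-0.04,1,0,0,0,-0.04,1,0,0,0,-0.04,1,0,0,0,-0.033,1,0,0,0,0,1,0,0,0,0,1]' --squeeze 25

```text
clock: 15.45
eef_pos: [550.6, 10.9, 79.6]
eef_rot: [3.141, 0.0, 2.411]
wrist_force: [-1.0, 0.6, 4.1]
finger_gap: 15.9
finger_force: 25.0
```

```bash
python3 -c "
from cell import manip
s=manip.read_state();print({k:s[k] for k in('clock','eef_pos','eef_rot','wrist_force','moment','finger_gap')})"
```

```text
{'clock': 15.45, 'eef_pos': array([550.61458066,  10.89017122,  79.55203235]), 'eef_rot': array([3.14148699e+00, 9.41678673e-05, 2.41136286e+00]), 'wrist_force': array([-1.03520831,  0.64197456,  4.11606938]), 'moment': array([ 0.20079939, -0.03590933, -0.02632906]), 'finger_gap': 15.861112270304027}
```

Little torque at the second stop, so it's well aligned. On to the third.

>>> step_arm --series '[0,0,0,-0.04,1,0,0,0,-0.04,1,0,0,0,-0.04,1,0,0,0,-0.04,1,0,0,0,-0.04,1,0,0,0,-0.04,1,0,0,0,-0.04,1,0,0,0,-0.04,1,0,0,0,-0.04,1,0,0,0,-0.033,1,0,0,0,0,1,0,0,0,0,1]'

```text
clock: 16.95
eef_pos: [550.5, 10.8, 79.6]
eef_rot: [-3.141, 0.0, 2.018]
wrist_force: [-1.8, -0.7, 4.9]
finger_gap: 16.1
finger_force: 25.0
```

```bash
python3 - <<'E'
from h import *
s=manip.read_state();print({k:s[k] for k in('clock','eef_pos','eef_rot','wrist_force','moment','finger_gap')})
p,d=manip.camera("side"); p2,_=manip.camera("top")
cv2.imwrite("pics/z3.png",cv2.resize(np.hstack([p[140:320,230:410],p2[160:340,220:400]]),None,fx=2.2,fy=2.2,interpolation=2))
E
```

```text
{'clock': 16.95, 'eef_pos': array([550.53971573,  10.81007034,  79.55225498]), 'eef_rot': array([-3.14147397e+00,  7.42310801e-05,  2.01844259e+00]), 'wrist_force': array([-1.76836167, -0.65984484,  4.91752159]), 'moment': array([ 0.04857043,  0.25881853, -0.02465154]), 'finger_gap': 16.115537894939706}
```

View pics/z3.png

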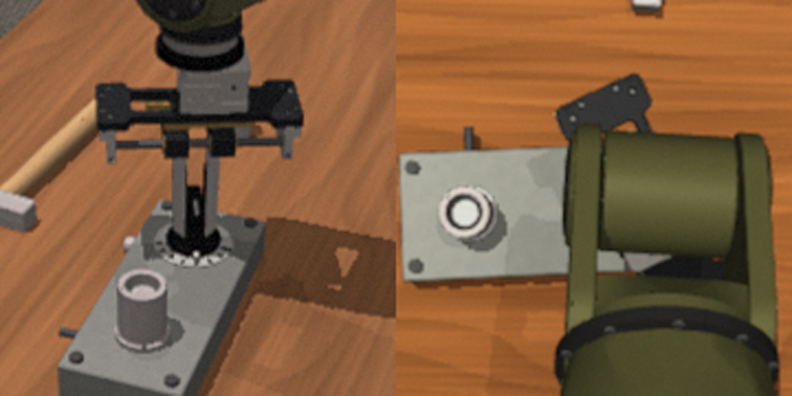

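The picture shows the sleeve seated on the pin and the bar gripped. The knob has turned two clicks (0.786 rad) from the first stop, with almost no residual torque.

```bash
python3 -c "
from cell import manip
print(manip.sign_off())"
```

```text
the job is handed in; nothing more can be done
None
```

The job is handed in at about 17 s: the wide sleeve is seated on the pin's shoulder and released, and the gripper is holding the knob at the third stop, reached by turning two clicks from the first stop, where the camera showed it had been left.

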